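# Open an injector test cell: wind off the clamp, free two catches, hold the gate wide

## Robot

A 7-joint arm with a two-finger parallel gripper is mounted at the origin on a cart in front of the work surface, level with it; the furniture and walls round the work are solid. World frame = base frame: x ahead of the robot, y to its left, z up, the work surface at z = 0. Lengths are in m, angles in rad, forces in N, time in s.
With the tool pointing down it reaches from about 0.425 to 0.925 m from the base axis. Payload 6.8 kg.
Tool frame: the origin (TCP) lies midway between the tips of the shut fingers; the grasp point (between the pads) lies 19 mm behind it; z points along the fingers, y is the line along which they close (so a half turn about z gives the same grasp; the last joint's range is limited). The gripper opens to 85 mm and grips with 20 to 120 N. Pads are 22 mm wide; open, the fingers measure 114 mm over their backs; the gripper's body (76 mm by 85 mm) begins 54 mm behind the grasp point. The pads swing forward as they close: fully open they stand 13 mm farther back than shut.
Start: joints at [1.231, 0.477, 0.022, 1.555, -0.011, 1.109, -0.083], TCP at [0.155, -0.657, 0.231] pointing down, gripper open.
Joint ranges: [-2.96, 2.96], [-0.34, 2.1], [-1.41, 1.46], [0.24, 2.44], [-1.37, 4.51], [0.17, 1.92], [-2.96, 2.96]. Speed limits (rad/s): [2.39, 2.39, 3.14, 3.14, 3.14, 3.14, 3.14].

## Interface

Orientations are given as a rotation vector (axis times angle).
In Python, from bench import status, vision, r gives the robot as it stands. The module is installed in compiled form; this text tells all that it offers.
- The arm moves only by the shell command python3 -m handwheel 'ROWS' [OPENING] [FORCE]. ROWS is JSON, a list of rows, each an object with "dp": the shift along the tool's x, y, z in m, a list of three; "delta_rot": the turn, a rotation vector about the tool's x, y, z in rad, a list of three. In form: [{"dp": [x, y, z], "delta_rot": [rx, ry, rz]}, ...]. A call has 1 to 12 rows; each row is the pose to reach, as a shift and turn from the pose commanded when the call began, along the tool's axes at that moment; what a row does not reach only later rows make up. A row lasts 1/8 s, in which the tool goes at most 62.5 mm and 10.7 degrees, less where a joint would pass 70% of its speed; a pose out of reach is approached as far as the arm can. A call with a gripper value outside its range is refused whole. OPENING is the opening, from 0 (shut) to 1 (fully open), set as the call begins (- or left out, the last holds). The fingers move at their own pace and stop on an object; FORCE is the grip in N (left out, the last holds). Time passes only in rows, so rows that repeat a pose let the fingers close. It gives the time, the measured TCP pose, the force, the opening and the grip force at its end, in the units of the state.
- status.get_obs(): the state, without advancing time (a new reading comes with each control period).
- vision.grab_frame(name): name is "side" or "top" or "wrist"; returns a dict with "img" (420x560x3 uint8, blue, green, red), "fovy" (degrees; the focal length in pixels is half the picture's height over the tangent of half this angle, whatever the lens; pixels are square), "cx", "cy" (the principal point, pixels), "world_from_camera" (4x4, takes a point from camera to world coordinates). Camera axes: x right, y up, looking along -z (the intrinsics and any distortion apply to the point x, -y, -z); pixel columns grow to the right and rows downward; lengths in m; the calibration is good to about 2 mm. A picture is of the moment at which its call begins. There is no depth.
- r.hand_in(): hands the job in; it is judged then, once.
The state is a dict: "clock": time; "joints": joint angles; "qvel": joint speeds; "tau": joint torques, N m; "tcp_pos": TCP position; "orientation": TCP orientation; "contact_force": force on the tool from outside, world axes, zero at the start; "moment": the same for the moment, N m; "grip_width": finger opening in m; "gripper_force": force on a finger pad.
Only numpy, scipy, OpenCV 4.12 (cv2) and the standard library are available. Lean on these libraries where they do the work, as an engineer would, in place of code of your own. Each camera call takes 0.05 s, during which the arm holds its last target. There are 200 camera calls.

## Task

The injector in the bench test cell has to come out. Wind the clamp crank on top of the cell anticlockwise (seen from above), about two turns, until it stops; then squeeze the main catch on the frame so that the gate jumps ajar onto its safety catch, squeeze the safety catch on the gate and swing the gate out past its half-open detent as far as it will go. The gate closes itself, so finish with the gripper still holding it wide open, and leave the tools lying about the bench and on the cell where they are.

Things in the scene. Friction and masses are not known exactly. Their poses are not given: they have to be found in the camera images.
- cell: Injector test cell, fixed to the bench: grey frame with clear windows, 311 mm wide (y), 215 mm deep (x), deck at height 192 mm; an injector lies inside under the clamp screw. Origin on the bench under the cell; its x points from the gate (front, towards the robot) to the back, y to the left seen from the robot, z up
- crank (a joint): Angle of the clamp crank on the deck, rad: 0 = clamped, grows anticlockwise seen from above, stop at 13.2 (2.1 turns). It stays where it is left and takes about 2 N at the handle. Under 11 rad the clamp screw's tongue blocks the main catch
- crank_axis (a point): Fixed point on the crank's vertical axis at height 246 mm (the grip height of its handle). The handle circles it at a radius of 42 mm. Under the handle, hub and arm reach up to height 219 mm; the screw's end rises out of the hub to 237 mm as the crank is wound
- crank_handle (a point): Middle of the crank's upright handle: a black round sleeve spinning freely on its pin, 23 mm in diameter, from height 218 to 265 mm (pin end 270 mm). This point is at height 246 mm
- gate (a joint): Opening of the gate, rad: 0 shut, 0.10 ajar on the safety catch, detent felt from 0.45, 0.8 parked half-open in it, past it from 1.17, stop at 1.62. It turns clockwise seen from above, the free edge coming out towards the robot. A spring shuts it (0.07 N m shut, 0.23 wide); the detent takes about 0.8 N m, 7 N at the safety catch
- gate_hinge (a point): Fixed point on the gate's vertical hinge axis, at the gate's left edge, height 170 mm
- gate_leaf: The gate: grey frame with a clear window, 10 mm thick, reaching 168 mm from the hinge, from height 46 to 178 mm. Origin on the hinge axis at bench height; its -y points along the gate from the hinge to the free edge, -x to its front (outer) side; axes equal the cell's when shut
- main_catch (a joint): Travel of the main catch's moving tab, m: 0 out, 0.016 fully squeezed. From about 0.008 it lets the gate go (crank wound back), which a spring plunger then pushes ajar; after that it may stay partly in. Squeezing takes 5 to 9 N
- main_squeeze (a point): Where to squeeze the main catch, on the frame right of the gate, height 172 mm: two upright steel tabs side by side along the cell's y, 5 mm thick, 28 mm deep, clear from height 163 to 190 mm. Right tab fixed, outer face 16 mm right (-y) of this point; left tab moves, outer face 32 mm left of it at rest, 16 mm when squeezed. Lips at the top stand out 3 mm
- safety_catch (a joint): Travel of the safety catch's moving tab, m: 0 out, 0.016 fully squeezed. From about 0.009 its hook clears the keeper on the frame; it need stay squeezed only until the gate is open beyond 0.2 rad. Squeezing takes 5 to 9 N
- safety_squeeze (a point): Where to squeeze the safety catch, on the gate and moving with it, height 172 mm, 108 mm from the hinge along the gate, 30 mm in front of its mid-plane: two like tabs side by side along the gate. Left tab (hinge side) fixed, outer face 16 mm left of this point; right tab moves, outer face 32 mm right at rest, 16 mm when squeezed
- spanner_10: Bystander, to be left alone: small combination spanner, 140 x 21 x 8 mm, lying on the bench. Origin at its underside
- screwdriver_flat: Bystander, to be left alone: screwdriver with a dark blue handle, 210 mm long and 26 mm high, lying on the bench. Origin at its underside
- hex_keys: Bystander, to be left alone: hex key set in a red holder, 151 mm long and 28 mm high, lying on the bench. Origin at its underside
- test_plug: Bystander, to be left alone: small black connector, 55 x 23 x 19 mm, lying on the bench. Origin at its underside
- fitting_1: Bystander, to be left alone: small brass hose fitting standing on its hexagon, 22 mm wide and 38 mm tall. Origin at its underside
- feeler_gauge: Bystander, to be left alone: steel feeler gauge, 98 x 16 x 14 mm, lying on the cell's deck behind the crank. Origin at its underside

How it is judged:
By the outcome, as a careful person would: the job done as asked, in the order asked, and still so for the second after the job is handed in, while the arm keeps its last pose, push and grip.
It also fails if it takes over 72 s, if anything falls off the work surface, if the arm or the gripper's body presses on something with over 40 N, if the wrist force passes 120 N, or if a joint passes its speed limit or range.

## Working session

There is one attempt and no reset: what is moved stays moved. The work goes in short steps, Python scripts to look and compute and a shell command to move; the robot and the scene stay as the last step left them, time stands still between calls to the robot, and variables do not carry over. Pictures are saved under pics/ and viewed, at most 10 in all, crops included, and the job is handed in when it is done.

```bash
mkdir -p pics; cat > h.py <<'E'
import numpy as np, cv2
from scipy.spatial.transform import Rotation as R
from bench import status, vision, r
def grab(n,fn):
    f=vision.grab_frame(n); cv2.imwrite('pics/'+fn+'.png',f['img']); np.save('pics/'+fn+'.npy',{k:f[k] for k in f if k!='img'},allow_pickle=True); return f
def cam(fn): return np.load('pics/'+fn+'.npy',allow_pickle=True).item()
def ray(f,u,v):
    F=210/np.tan(np.radians(f['fovy'])/2); T=np.array(f['world_from_camera'])
    d=T[:3,:3]@np.array([(u-f['cx'])/F,-(v-f['cy'])/F,-1]); return T[:3,3],d/np.linalg.norm(d)
def proj(f,p):
    F=210/np.tan(np.radians(f['fovy'])/2); T=np.array(f['world_from_camera'])
    c=T[:3,:3].T@(np.array(p)-T[:3,3]); return f['cx']+F*c[0]/-c[2], f['cy']-F*c[1]/-c[2]
def atz(f,u,v,z):
    o,d=ray(f,u,v); return o+d*(z-o[2])/d[2]
def tri(obs):
    A=np.zeros((3,3));b=np.zeros(3)
    for f,u,v in obs:
        o,d=ray(f,u,v);P=np.eye(3)-np.outer(d,d);A+=P;b+=P@o
    p=np.linalg.solve(A,b); res=[np.linalg.norm((np.eye(3)-np.outer(d,d))@(p-o)) for o,d in [ray(*x) for x in obs]]
    return p,res
def steps(target,Rw=None):
    "shift & turn in tool axes from the present measured pose"
    s=status.get_obs();Rt=R.from_rotvec(s['orientation'])
    dp=Rt.inv().apply(np.array(target)-s['tcp_pos']); 
    return dp, (Rt.inv()*Rw).as_rotvec() if Rw is not None else None
E
python3 - <<'E'
from h import *
np.set_printoptions(precision=4,suppress=True)
s=status.get_obs();print(s)
for n in ('side','top','wrist'):
    f=grab(n,n+'0');print(n,f['fovy'],f['cx'],f['cy'],[k for k in f]);print(np.array(f['world_from_camera']))
E
```

```text
{'clock': 0.0, 'joints': array([ 1.2309,  0.4778,  0.0223,  1.5565, -0.0115,  1.1093, -0.0831]), 'qvel': array([-0.0005, -0.001 ,  0.    ,  0.0001, -0.0009, -0.0001,  0.0009]), 'tau': array([  0.0002, -59.6462,   1.6081, -28.1198,   0.0125,   0.0095,
        -0.    ]), 'tcp_pos': array([ 0.1549, -0.6564,  0.2303]), 'orientation': array([-3.1187, -0.3631,  0.0006]), 'contact_force': array([ 0.0716, -0.3391, -0.1511]), 'moment': array([-0.0078,  0.0003, -0.0259]), 'gripper_force': 0.0, 'grip_width': 0.08547480027109389}
side 56.481920617131955 281.2723102585956 212.76962379048157 ['img', 'fovy', 'cx', 'cy', 'world_from_camera']
[[ 0.9931  0.0395 -0.1104  0.4422]
 [-0.1158  0.476  -0.8718 -1.0082]
 [ 0.0181  0.8786  0.4773  0.6704]
 [ 0.      0.      0.      1.    ]]
top 47.80674608050301 281.5492642786901 211.47580058291334 ['img', 'fovy', 'cx', 'cy', 'world_from_camera']
[[ 0.0056  0.9922 -0.1242  0.4426]
 [-1.      0.0049 -0.006  -0.0664]
 [-0.0053  0.1243  0.9922  1.2259]
 [ 0.      0.      0.      1.    ]]
wrist 68.88211218503258 275.8788227681344 215.75926141805581 ['img', 'fovy', 'cx', 'cy', 'world_from_camera']
[[ 0.2301  0.9331  0.2764  0.225 ]
 [-0.9732  0.2212  0.0635 -0.6407]
 [-0.0019 -0.2836  0.959   0.3718]
 [ 0.      0.      0.      1.    ]]
```

View pics/side0.png

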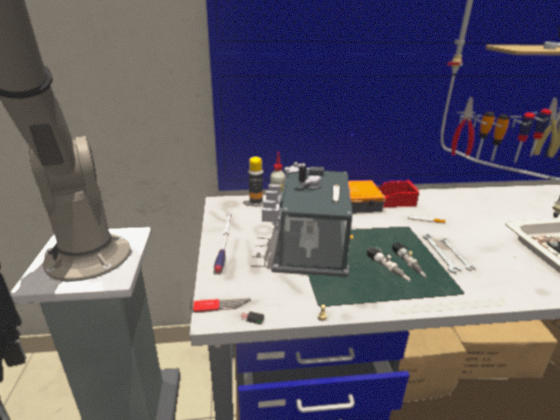

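View pics/top0.png

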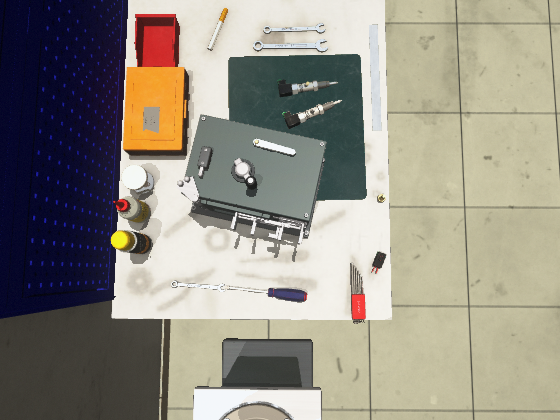

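```bash
python3 - <<'E'
from h import *
a=cv2.imread('pics/top0.png')[105:265,170:340]; a=cv2.resize(a,None,fx=3.7,fy=3.7,interpolation=cv2.INTER_CUBIC)
b=cv2.imread('pics/side0.png')[155:280,240:370]; b=cv2.resize(b,None,fx=4.6,fy=4.6,interpolation=cv2.INTER_CUBIC)
cv2.imwrite('pics/topc.png',a); cv2.imwrite('pics/sidec.png',b)
E
```

```text
(no output)
```

View pics/topc.png

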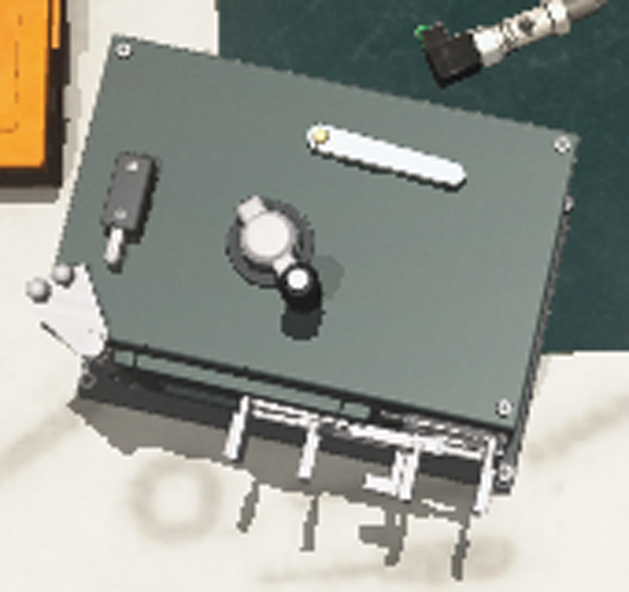

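View pics/sidec.png

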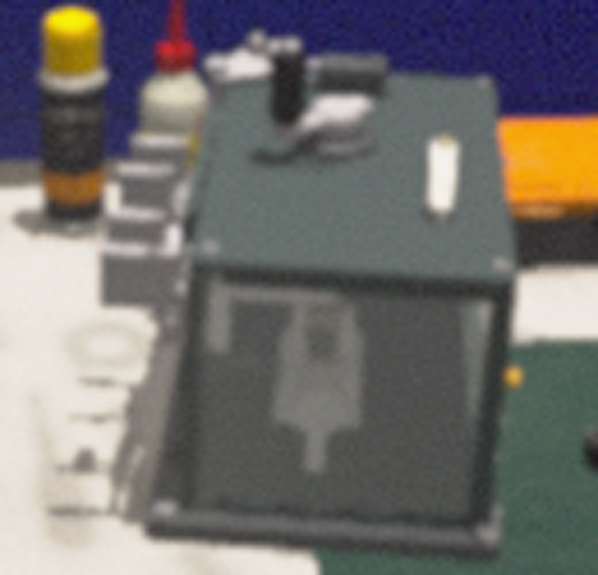

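```bash
python3 - <<'E'
from h import *
np.set_printoptions(precision=4,suppress=True)
T=cam('top0');S=cam('side0')
t=lambda u,v:(T,170+u/3.7,105+v/3.7); s=lambda u,v:(S,240+u/4.6,155+v/4.6)
print('handle top',tri([t(298,279),s(289,42)]))
print('screwBL',tri([t(124,50),s(0,0)])[0], atz(*t(124,50),.192))
for n,p,q in [('BL',(124,50),None),('BR',(562,146),(500,262)),('FR',(504,408),(207,246))]:
    print(n,atz(*t(*p),.192), tri([t(*p),s(*q)]) if q else '')
print('hub',atz(*t(266,240),.219))
for p in [(244,400),(233,457),(313,420),(305,475),(410,448),(405,498),(489,448),(481,510)]: print('tab',atz(*t(*p),.190))
print('hinge bolts',atz(*t(88,380),.01),atz(*t(90,335),.192))
E
```

```text
handle top (array([0.6273, 0.0033, 0.2688]), [np.float64(0.0009040273278062554), np.float64(0.0009040273278062922)])
screwBL [0.5886 0.0691 0.3285] [0.7826 0.1171 0.192 ]
BL [0.7826 0.1171 0.192 ] 
BR [ 0.7236 -0.1496  0.192 ] (array([ 0.7244, -0.1497,  0.1947]), [np.float64(0.0014340519030948396), np.float64(0.0014340519030946071)])
FR [ 0.5639 -0.1144  0.192 ] (array([ 0.5644, -0.1144,  0.1934]), [np.float64(0.0005967739678270868), np.float64(0.0005967739678268694)])
hub [0.6591 0.0261 0.219 ]
tab [0.5682 0.0403 0.19  ]
tab [0.5341 0.0462 0.19  ]
tab [ 0.5564 -0.001   0.19  ]
tab [0.5236 0.0034 0.19  ]
tab [ 0.54   -0.0587  0.19  ]
tab [ 0.5103 -0.056   0.19  ]
tab [ 0.5402 -0.1056  0.19  ]
tab [ 0.5035 -0.1009  0.19  ]
hinge bolts [0.6036 0.1684 0.01  ] [0.6066 0.1328 0.192 ]
```

```bash
python3 - <<'E'
from h import *
np.set_printoptions(precision=4,suppress=True)
Rw=R.from_euler('z',np.pi-.217)*R.from_rotvec([np.pi,0,0])
print(steps([.53,-.03,.38],Rw), steps([.155,-.657,.38],Rw))
E
```

```text
(array([ 0.5089, -0.5238, -0.1488]), array([-0.0006, -0.0019, -2.6928])) (array([-0.0001,  0.0003, -0.1495]), array([-0.0006, -0.0019, -2.6928]))
```

```bash
python3 -m handwheel '[{"dp":[0,0,-0.06],"delta_rot":[0,0,-0.17]},{"dp":[0,0,-0.12],"delta_rot":[0,0,-0.34]},{"dp":[0.044,-0.045,-0.15],"delta_rot":[0,0,-0.51]},{"dp":[0.088,-0.09,-0.15],"delta_rot":[0,0,-0.68]},{"dp":[0.132,-0.135,-0.15],"delta_rot":[0,0,-0.85]},{"dp":[0.176,-0.18,-0.15],"delta_rot":[0,0,-1.02]},{"dp":[0.22,-0.225,-0.15],"delta_rot":[0,0,-1.19]}]' && python3 -c "
from bench import status
s=status.get_obs();print(s['joints'],s['tcp_pos'],s['orientation'])"
```

```text
clock: 1.02
tcp_pos: [0.3139, -0.3926, 0.3812]
orientation: [2.375, 2.056, -0.0]
contact_force: [0.9, -1.2, -0.2]
grip_width: 0.0852
gripper_force: 0.0
[ 1.06832053  0.09536146 -0.31994467  1.73104203  0.03117912  1.32003274
  0.59852636] [ 0.31386254 -0.39256749  0.3812433 ] [ 2.37486190e+00  2.05643657e+00 -3.79276091e-04]
```

```bash
python3 - <<'E'
from h import *
np.set_printoptions(precision=4,suppress=True)
Rw=R.from_euler('z',np.pi-.217)*R.from_rotvec([np.pi,0,0])
print(steps([.53,-.03,.38],Rw))
E
```

```text
(array([0.3897, 0.1621, 0.0011]), array([-0.0003,  0.0002, -1.4973]))
```

```bash
python3 -m handwheel '[{"dp":[0.05,0.02,0],"delta_rot":[0,0,-0.17]},{"dp":[0.1,0.04,0],"delta_rot":[0,0,-0.34]},{"dp":[0.15,0.062,0],"delta_rot":[0,0,-0.51]},{"dp":[0.2,0.083,0],"delta_rot":[0,0,-0.68]},{"dp":[0.25,0.104,0],"delta_rot":[0,0,-0.85]},{"dp":[0.3,0.125,0],"delta_rot":[0,0,-1.02]},{"dp":[0.35,0.146,0],"delta_rot":[0,0,-1.19]},{"dp":[0.39,0.162,0],"delta_rot":[0,0,-1.36]},{"dp":[0.39,0.162,0],"delta_rot":[0,0,-1.497]},{"dp":[0.39,0.162,0],"delta_rot":[0,0,-1.497]},{"dp":[0.39,0.162,0],"delta_rot":[0,0,-1.497]}]' && python3 - <<'E'
from h import *
s=status.get_obs();print(s['joints'])
f=grab('wrist','w1');print(np.array(f['world_from_camera'])[:3,3])
a=cv2.resize(f['img'],(784,588),interpolation=cv2.INTER_CUBIC);cv2.imwrite('pics/w1b.png',a)
E
```

```text
clock: 2.4
tcp_pos: [0.5311, -0.0338, 0.3811]
orientation: [-0.356, -3.121, 0.001]
contact_force: [-0.2, -0.1, 0.4]
grip_width: 0.085
gripper_force: 0.0
[ 0.61159362  0.20701135 -0.77768147  1.64791619  0.14876126  1.34797873
  1.15546183]
[ 0.46092121 -0.01811997  0.52250607]
```

View pics/w1b.png

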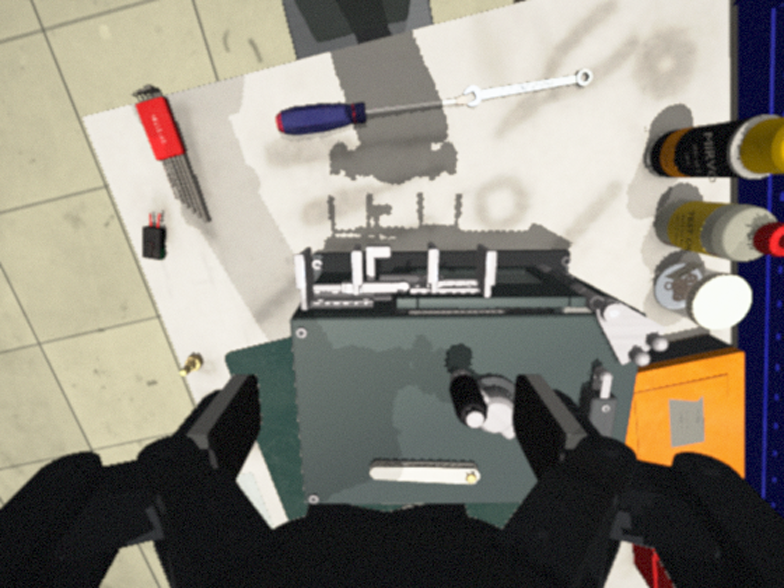

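```bash
python3 - <<'E'
from h import *
np.set_printoptions(precision=4,suppress=True)
T=cam('top0');S=cam('side0');W=cam('w1')
t=lambda u,v:(T,170+u/3.7,105+v/3.7); s=lambda u,v:(S,240+u/4.6,155+v/4.6); w=lambda u,v:(W,u/1.4,v/1.4)
print('handle top',tri([t(298,279),s(289,42),w(475,419)]), tri([t(298,279),w(475,419)]))
for n,p,q in [('BR',(562,146),(314,499)),('FR',(504,408),(301,333))]: print(n,tri([t(*p),w(*q)]))
for n,p,q in [('sl',(233,457),(491,250)),('sr',(305,475),(432,247)),('ml',(405,498),(358,252)),('mr',(481,510),(300,250))]: print(n,tri([t(*p),w(*q)]))
# predictions
c=-.217;xh=np.array([np.cos(c),np.sin(c),0]);yh=np.array([-np.sin(c),np.cos(c),0])
for nm,P in [('s',np.array([.5474,.030,.19])),('m',np.array([.5218,-.088,.19]))]:
    for k in ((13.5,-29.5) if nm=='s' else (29.5,-13.5)):
        for e in (-14,14):
            q=P+yh*k/1e3+xh*e/1e3; print(nm,k,e,np.array(proj(W,q))*1.4,(np.array(proj(T,q))-[170,105])*3.7)
E
```

```text
handle top (array([0.6273, 0.004 , 0.2684]), [np.float64(0.0010010442625269702), np.float64(0.001109392674611695), np.float64(0.0007654946891492749)]) (array([0.6263, 0.004 , 0.2693]), [np.float64(0.0006499007844571498), np.float64(0.0006499007844571473)])
BR (array([ 0.7236, -0.1483,  0.1947]), [np.float64(0.0012801575031218333), np.float64(0.001280157503121882)])
FR (array([ 0.5642, -0.1138,  0.195 ]), [np.float64(0.0007582989155925293), np.float64(0.0007582989155924638)])
sl (array([0.5328, 0.0467, 0.1957]), [np.float64(0.0013613847198354985), np.float64(0.001361384719835586)])
sr (array([0.5259, 0.006 , 0.1605]), [np.float64(0.0006164633496838254), np.float64(0.0006164633496838071)])
ml (array([ 0.5124, -0.0549,  0.1761]), [np.float64(0.001503267936512517), np.float64(0.001503267936512584)])
mr (array([ 0.5039, -0.102 ,  0.1643]), [np.float64(0.0011117597270401272), np.float64(0.0011117597270401964)])
s 13.5 -14 [488.1598 254.9455] [233.1139 452.7535]
s 13.5 14 [486.1446 289.5431] [244.0755 407.0367]
s -29.5 -14 [433.23   255.4528] [303.6464 468.6804]
s -29.5 14 [432.4782 290.0255] [314.3952 422.8507]
m 29.5 -14 [354.4467 256.6929] [405.4105 490.9566]
m 29.5 14 [355.5049 291.2065] [415.8508 444.9683]
m -13.5 -14 [299.6405 257.1988] [476.4056 506.987 ]
m -13.5 14 [301.9566 291.6876] [486.6303 460.8848]
```

```bash
python3 - <<'E'
from h import *
np.set_printoptions(precision=4,suppress=True)
T=cam('top0');W=cam('w1')
t=lambda u,v:(T,170+u/3.7,105+v/3.7)
for p,z in [((270.5,241.5),.198),((268,237),.222)]:
    A=atz(*t(*p),z); d=A[:2]-[.6268,.004]; print(A,np.linalg.norm(d),np.degrees(np.arctan2(d[1],d[0])))
print('tcp steps to above handle', steps([.6268,.004,.29])[0], steps([.6268,.004,.227])[0])
E
```

```text
[0.6627 0.0253 0.198 ] 0.041767273069713784 30.647842282779997
[0.6603 0.0247 0.222 ] 0.03932357841143824 31.680182100492708
tcp steps to above handle [-0.0848  0.0584  0.0912] [-0.0848  0.0584  0.1542]
```

```bash
python3 -m handwheel '[{"dp":[-0.045,0.03,0.03],"delta_rot":[0,0,0]},{"dp":[-0.085,0.058,0.06],"delta_rot":[0,0,0]},{"dp":[-0.085,0.058,0.08],"delta_rot":[0,0,0]},{"dp":[-0.085,0.058,0.08],"delta_rot":[0,0,0]},{"dp":[-0.085,0.058,0.08],"delta_rot":[0,0,0]}]' 0.6 25 && python3 - <<'E'
from h import *
print(steps([.6268,.004,.227])[0])
f=grab('wrist','w2');a=f['img'][200:420,140:420];cv2.imwrite('pics/w2b.png',cv2.resize(a,None,fx=2.7,fy=2.7,interpolation=cv2.INTER_CUBIC))
E
```

```text
clock: 3.08
tcp_pos: [0.6268, 0.004, 0.3028]
orientation: [0.352, 3.12, -0.001]
contact_force: [-0.6, -0.8, 0.2]
grip_width: 0.0513
gripper_force: 0.0
[1.63235164e-04 3.50294950e-05 7.58422920e-02]
```

View pics/w2b.png

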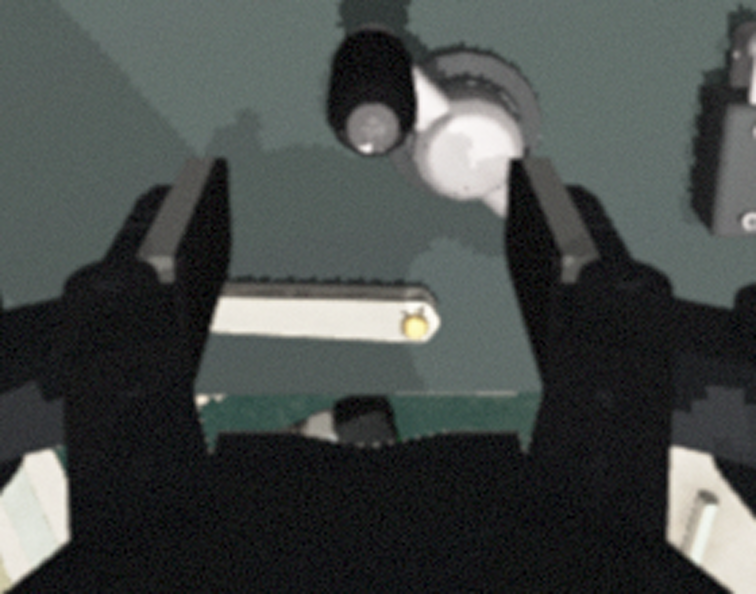

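```bash
python3 - <<'E'
from h import *
np.set_printoptions(precision=4,suppress=True)
W=cam('w2');p=lambda u,v:(W,140+u/2.7,200+v/2.7)
H=atz(*p(372,124),.27)
print('handle',H)
for z in(.215,.219,.222):
    A=atz(*p(472,152),z);d=A-H;print(A,np.hypot(*d[:2]),np.degrees(np.arctan2(d[1],d[0])))
E
```

```text
handle [0.6257 0.0048 0.27  ]
[0.6631 0.0275 0.215 ] 0.04374682832572851 31.241052667260572
[0.6612 0.0274 0.219 ] 0.042089729005291364 32.394293654565814
[0.6598 0.0273 0.222 ] 0.040858887068638376 33.3203362321982
```

```bash
python3 -m handwheel '[{"dp":[0,0,0.04],"delta_rot":[0,0,0]},{"dp":[0,0,0.075],"delta_rot":[0,0,0]},{"dp":[0,0,0.075],"delta_rot":[0,0,0]},{"dp":[0,0,0.075],"delta_rot":[0,0,0]}]' && python3 -m handwheel '[{"dp":[0,0,0],"delta_rot":[0,0,0]},{"dp":[0,0,0],"delta_rot":[0,0,0]},{"dp":[0,0,0],"delta_rot":[0,0,0]},{"dp":[0,0,0],"delta_rot":[0,0,0]},{"dp":[0,0,0],"delta_rot":[0,0,0]}]' 0 25
python3 - <<'E'
import numpy as np
# waypoints: handle angle from axis in world = 212 deg; tool x=(-.9766,.2153), tool y=(.2153,.9766)
X=np.array([-.9766,.2153]);Y=np.array([.2153,.9766]);a0=np.radians(212)
f=lambda a:.042*np.array([np.cos(a),np.sin(a)])
for k in range(0,32):
    d=f(a0+k*np.pi/12)-f(a0);print(k*15,(round(d@X,3),round(d@Y,3)))
E
```

```text
clock: 3.62
tcp_pos: [0.628, 0.0048, 0.2287]
orientation: [0.35, 3.119, 0.001]
contact_force: [-0.1, -0.2, 1.1]
grip_width: 0.0511
gripper_force: 0.0
clock: 4.25
tcp_pos: [0.6278, 0.0049, 0.2281]
orientation: [0.349, 3.12, -0.0]
contact_force: [-0.8, -1.3, 7.6]
grip_width: 0.0225
gripper_force: 24.6
0 (np.float64(0.0), np.float64(0.0))
15 (np.float64(-0.009), np.float64(-0.007))
30 (np.float64(-0.019), np.float64(-0.011))
45 (np.float64(-0.03), np.float64(-0.013))
60 (np.float64(-0.04), np.float64(-0.011))
75 (np.float64(-0.051), np.float64(-0.007))
90 (np.float64(-0.059), np.float64(-0.001))
105 (np.float64(-0.066), np.float64(0.008))
120 (np.float64(-0.07), np.float64(0.018))
135 (np.float64(-0.072), np.float64(0.029))
150 (np.float64(-0.071), np.float64(0.04))
165 (np.float64(-0.067), np.float64(0.05))
180 (np.float64(-0.06), np.float64(0.059))
195 (np.float64(-0.051), np.float64(0.066))
210 (np.float64(-0.041), np.float64(0.07))
225 (np.float64(-0.03), np.float64(0.071))
240 (np.float64(-0.02), np.float64(0.07))
255 (np.float64(-0.009), np.float64(0.066))
270 (np.float64(-0.001), np.float64(0.059))
285 (np.float64(0.006), np.float64(0.051))
300 (np.float64(0.01), np.float64(0.041))
315 (np.float64(0.012), np.float64(0.03))
330 (np.float64(0.011), np.float64(0.019))
345 (np.float64(0.007), np.float64(0.009))
360 (np.float64(-0.0), np.float64(-0.0))
375 (np.float64(-0.009), np.float64(-0.007))
390 (np.float64(-0.019), np.float64(-0.011))
405 (np.float64(-0.03), np.float64(-0.013))
420 (np.float64(-0.04), np.float64(-0.011))
435 (np.float64(-0.051), np.float64(-0.007))
450 (np.float64(-0.059), np.float64(-0.001))
465 (np.float64(-0.066), np.float64(0.008))
```

```bash
python3 -m handwheel '[{"dp":[-0.009,-0.007,0],"delta_rot":[0,0,0]},{"dp":[-0.019,-0.011,0],"delta_rot":[0,0,0]},{"dp":[-0.03,-0.013,0],"delta_rot":[0,0,0]},{"dp":[-0.04,-0.011,0],"delta_rot":[0,0,0]},{"dp":[-0.051,-0.007,0],"delta_rot":[0,0,0]},{"dp":[-0.059,-0.001,0],"delta_rot":[0,0,0]},{"dp":[-0.059,-0.001,0],"delta_rot":[0,0,0]}]'; python3 - <<'E'
from h import *
s=status.get_obs();print(s['tcp_pos'],s['contact_force'])
E
```

```text
clock: 5.12
tcp_pos: [0.6862, -0.0085, 0.2281]
orientation: [0.349, 3.118, 0.002]
contact_force: [2.1, 0.7, 3.7]
grip_width: 0.0222
gripper_force: 24.5
[ 0.68624296 -0.00850847  0.22813144] [2.07590796 0.68336678 3.74064212]
```

```bash
python3 -m handwheel '[{"dp":[-0.007,0.009,0],"delta_rot":[0,0,0]},{"dp":[-0.011,0.019,0],"delta_rot":[0,0,0]},{"dp":[-0.013,0.03,0],"delta_rot":[0,0,0]},{"dp":[-0.012,0.041,0],"delta_rot":[0,0,0]},{"dp":[-0.008,0.051,0],"delta_rot":[0,0,0]},{"dp":[-0.001,0.06,0],"delta_rot":[0,0,0]},{"dp":[0.008,0.067,0],"delta_rot":[0,0,0]},{"dp":[0.018,0.071,0],"delta_rot":[0,0,0]},{"dp":[0.029,0.072,0],"delta_rot":[0,0,0]},{"dp":[0.039,0.071,0],"delta_rot":[0,0,0]},{"dp":[0.05,0.067,0],"delta_rot":[0,0,0]},{"dp":[0.058,0.06,0],"delta_rot":[0,0,0]}]'
```

```text
clock: 6.62
tcp_pos: [0.6421, 0.063, 0.2281]
orientation: [0.348, 3.118, 0.002]
contact_force: [2.8, 1.2, 5.8]
grip_width: 0.0219
gripper_force: 24.7
```

```bash
python3 -m handwheel '[{"dp":[0.007,-0.008,0],"delta_rot":[0,0,0]},{"dp":[0.011,-0.018,0],"delta_rot":[0,0,0]},{"dp":[0.013,-0.029,0],"delta_rot":[0,0,0]},{"dp":[0.012,-0.04,0],"delta_rot":[0,0,0]},{"dp":[0.008,-0.05,0],"delta_rot":[0,0,0]},{"dp":[0.001,-0.059,0],"delta_rot":[0,0,0]},{"dp":[-0.008,-0.066,0],"delta_rot":[0,0,0]},{"dp":[-0.018,-0.07,0],"delta_rot":[0,0,0]},{"dp":[-0.029,-0.072,0],"delta_rot":[0,0,0]},{"dp":[-0.039,-0.07,0],"delta_rot":[0,0,0]},{"dp":[-0.05,-0.066,0],"delta_rot":[0,0,0]},{"dp":[-0.058,-0.06,0],"delta_rot":[0,0,0]}]' && python3 -m handwheel '[{"dp":[-0.007,0.009,0],"delta_rot":[0,0,0]},{"dp":[-0.011,0.019,0],"delta_rot":[0,0,0]},{"dp":[-0.013,0.03,0],"delta_rot":[0,0,0]},{"dp":[-0.012,0.041,0],"delta_rot":[0,0,0]},{"dp":[-0.008,0.051,0],"delta_rot":[0,0,0]},{"dp":[-0.001,0.06,0],"delta_rot":[0,0,0]},{"dp":[0.008,0.067,0],"delta_rot":[0,0,0]},{"dp":[0.018,0.071,0],"delta_rot":[0,0,0]},{"dp":[0.029,0.072,0],"delta_rot":[0,0,0]},{"dp":[0.039,0.071,0],"delta_rot":[0,0,0]},{"dp":[0.05,0.067,0],"delta_rot":[0,0,0]},{"dp":[0.058,0.06,0],"delta_rot":[0,0,0]}]'
```

```text
clock: 8.12
tcp_pos: [0.6852, -0.0093, 0.228]
orientation: [0.35, 3.12, -0.0]
contact_force: [-3.0, 0.1, 9.1]
grip_width: 0.0219
gripper_force: 25.0
clock: 9.62
tcp_pos: [0.6421, 0.063, 0.2281]
orientation: [0.348, 3.118, 0.002]
contact_force: [3.1, 0.2, 5.9]
grip_width: 0.0221
gripper_force: 24.8
```

```bash
python3 -m handwheel '[{"dp":[0.007,-0.008,0],"delta_rot":[0,0,0]},{"dp":[0.011,-0.018,0],"delta_rot":[0,0,0]},{"dp":[0.013,-0.029,0],"delta_rot":[0,0,0]},{"dp":[0.012,-0.04,0],"delta_rot":[0,0,0]},{"dp":[0.008,-0.05,0],"delta_rot":[0,0,0]},{"dp":[0.001,-0.059,0],"delta_rot":[0,0,0]},{"dp":[-0.008,-0.066,0],"delta_rot":[0,0,0]},{"dp":[-0.018,-0.07,0],"delta_rot":[0,0,0]},{"dp":[-0.018,-0.07,0],"delta_rot":[0,0,0]}]' && python3 -m handwheel '[{"dp":[-0.004,-0.001,0],"delta_rot":[0,0,0]},{"dp":[-0.008,-0.002,0],"delta_rot":[0,0,0]},{"dp":[-0.008,-0.002,0],"delta_rot":[0,0,0]}]'
```

```text
clock: 10.75
tcp_pos: [0.6439, -0.0075, 0.2269]
orientation: [0.344, 3.121, 0.004]
contact_force: [-0.5, -1.2, -0.3]
grip_width: 0.0009
gripper_force: 0.0
clock: 11.12
tcp_pos: [0.6506, -0.0148, 0.2261]
orientation: [-0.351, -3.121, 0.001]
contact_force: [-0.2, 0.5, -0.1]
grip_width: -0.0001
gripper_force: 0.0
```

```bash
python3 -m handwheel '[{"dp":[0,0,-0.05],"delta_rot":[0,0,0]},{"dp":[0,0,-0.08],"delta_rot":[0,0,0]},{"dp":[0.03,0,-0.08],"delta_rot":[0,0,0]},{"dp":[0.03,0,-0.08],"delta_rot":[0,0,0]},{"dp":[0.03,0,-0.08],"delta_rot":[0,0,0]}]' 0.5 && python3 - <<'E'
from h import *
f=grab('wrist','w3');a=f['img'][120:420,90:470];cv2.imwrite('pics/w3b.png',cv2.resize(a,None,fx=2,fy=2,interpolation=cv2.INTER_CUBIC))
E
```

```text
clock: 11.75
tcp_pos: [0.6214, -0.0078, 0.3062]
orientation: [0.35, 3.122, -0.001]
contact_force: [0.6, -0.1, -0.1]
grip_width: 0.0422
gripper_force: 0.0
```

View pics/w3b.png

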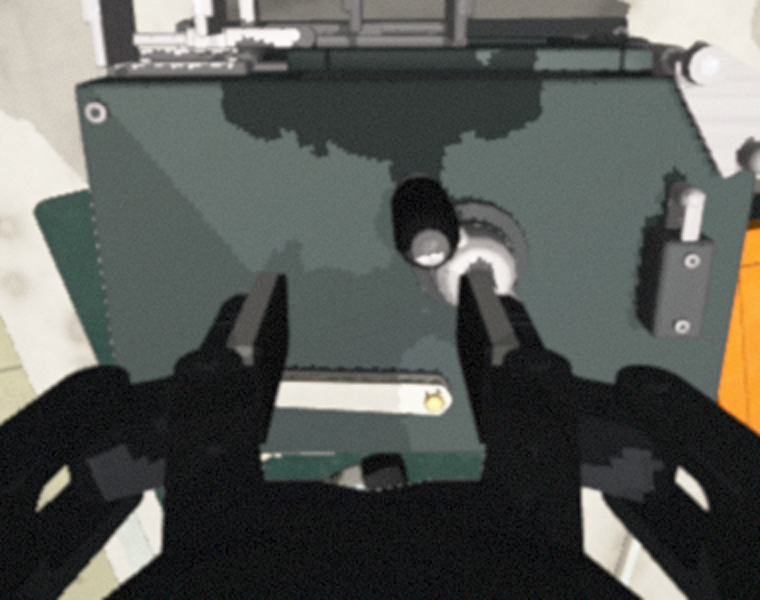

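```bash
python3 - <<'E'
from h import *
np.set_printoptions(precision=4,suppress=True)
W=cam('w3');H=atz(W,90+430/2,120+245/2,.27);A=np.array([.662,.0265])
print(H,np.linalg.norm(H[:2]-A),np.degrees(np.arctan2(*(H[:2]-A)[::-1])), steps([*H[:2],.227])[0])
# next targets, tool-axes shift from current handle point
X=np.array([-.9766,.2153]);Y=np.array([.2153,.9766])
for a in range(195,275,10):
    p=A+.042*np.array([np.cos(np.radians(a)),np.sin(np.radians(a))]);d=p-H[:2];print(a,np.round([d@X,d@Y],4))
E
```

```text
[0.623  0.0098 0.27  ] 0.042448872623091743 -156.8232289357082 [0.0025 0.0175 0.079 ]
195 [0.0028 0.0054]
205 [-0.0012 -0.0008]
215 [-0.0061 -0.0062]
225 [-0.0119 -0.0107]
235 [-0.0184 -0.0141]
245 [-0.0254 -0.0163]
255 [-0.0326 -0.0172]
265 [-0.0399 -0.0169]
```

```bash
python3 -m handwheel '[{"dp":[0.002,0.017,0],"delta_rot":[0,0,0]},{"dp":[0.002,0.017,0.04],"delta_rot":[0,0,0]},{"dp":[0.002,0.017,0.079],"delta_rot":[0,0,0]},{"dp":[0.002,0.017,0.079],"delta_rot":[0,0,0]},{"dp":[0.002,0.017,0.079],"delta_rot":[0,0,0]}]' 0.6 && python3 -m handwheel '[{"dp":[0,0,0],"delta_rot":[0,0,0]},{"dp":[0,0,0],"delta_rot":[0,0,0]},{"dp":[0,0,0],"delta_rot":[0,0,0]},{"dp":[0,0,0],"delta_rot":[0,0,0]},{"dp":[0,0,0],"delta_rot":[0,0,0]}]' 0 60 && python3 -m handwheel '[{"dp":[-0.004,-0.004,0],"delta_rot":[0,0,0]},{"dp":[-0.009,-0.008,0],"delta_rot":[0,0,0]},{"dp":[-0.015,-0.012,0],"delta_rot":[0,0,0]},{"dp":[-0.022,-0.015,0],"delta_rot":[0,0,0]},{"dp":[-0.022,-0.015,0],"delta_rot":[0,0,0]}]'
```

```text
clock: 12.42
tcp_pos: [0.624, 0.0109, 0.2287]
orientation: [0.348, 3.121, 0.002]
contact_force: [0.9, -0.4, 0.2]
grip_width: 0.0513
gripper_force: 0.0
clock: 13.05
tcp_pos: [0.6239, 0.0102, 0.2291]
orientation: [0.349, 3.119, 0.001]
contact_force: [-1.0, -0.5, 6.4]
grip_width: 0.0214
gripper_force: 58.6
clock: 13.68
tcp_pos: [0.6258, 0.0089, 0.2287]
orientation: [-0.32, -3.093, -0.019]
contact_force: [-56.0, 28.7, 36.1]
grip_width: 0.0214
gripper_force: 62.6
```

```bash
python3 -m handwheel '[{"dp":[0.012,0.008,0],"delta_rot":[0,0,0]},{"dp":[0.022,0.015,0],"delta_rot":[0,0,0]},{"dp":[0.022,0.015,0],"delta_rot":[0,0,-0.17]},{"dp":[0.022,0.015,0],"delta_rot":[0,0,-0.34]},{"dp":[0.022,0.015,0],"delta_rot":[0,0,-0.5]},{"dp":[0.022,0.015,0],"delta_rot":[0,0,-0.67]},{"dp":[0.022,0.015,0],"delta_rot":[0,0,-0.84]},{"dp":[0.022,0.015,0],"delta_rot":[0,0,-1]},{"dp":[0.022,0.015,0],"delta_rot":[0,0,-1]},{"dp":[0.022,0.015,0],"delta_rot":[0,0,-1]}]'  - 30; python3 - <<'E'
from h import *
s=status.get_obs();print(s['joints'],s['contact_force'],s['tcp_pos'])
E
```

```text
clock: 14.92
tcp_pos: [0.624, 0.0105, 0.229]
orientation: [-1.189, 2.905, -0.0]
contact_force: [-0.4, 0.8, 7.5]
grip_width: 0.0215
gripper_force: 59.5
[ 0.55271983  0.56705771 -0.95434538  1.64094376  0.49145046  1.18994862
  1.83337787] [-0.40169696  0.78558287  7.47156092] [0.62403711 0.0105386  0.2289886 ]
```

```bash
python3 -m handwheel '[{"dp":[0.001,-0.004,0],"delta_rot":[0,0,0]},{"dp":[0.002,-0.0075,0],"delta_rot":[0,0,0]},{"dp":[0.002,-0.0075,0],"delta_rot":[0,0,0]}]'
```

```text
clock: 15.3
tcp_pos: [0.6247, 0.0093, 0.229]
orientation: [1.197, -2.904, -0.011]
contact_force: [-10.3, 10.6, 10.8]
grip_width: 0.0212
gripper_force: 59.9
```

```bash
python3 -m handwheel '[{"dp":[0,0.002,0],"delta_rot":[0,0,0]},{"dp":[0,0.003,0],"delta_rot":[0,0,0]},{"dp":[0,0.003,0],"delta_rot":[0,0,0]},{"dp":[0,0.003,0],"delta_rot":[0,0,0]}]' 0.55 40 && python3 -m handwheel '[{"dp":[0,0,-0.05],"delta_rot":[0,0,0]},{"dp":[0,0,-0.09],"delta_rot":[0,0,0.17]},{"dp":[0,0,-0.09],"delta_rot":[0,0,0.34]},{"dp":[0,0,-0.09],"delta_rot":[0,0,0.5]},{"dp":[0,0,-0.09],"delta_rot":[0,0,0.67]},{"dp":[0,0,-0.09],"delta_rot":[0,0,0.84]},{"dp":[0,0,-0.09],"delta_rot":[0,0,1]},{"dp":[0,0,-0.09],"delta_rot":[0,0,1]},{"dp":[0,0,-0.09],"delta_rot":[0,0,1]}]' 0.92; python3 - <<'E'
from h import *
np.set_printoptions(precision=4,suppress=True)
Rw=R.from_euler('z',np.pi-.217)*R.from_rotvec([np.pi,0,0])
print(steps([.5218,-.088,.153],Rw))
grab('wrist','w4')
E
```

```text
clock: 15.8
tcp_pos: [0.6249, 0.0046, 0.2272]
orientation: [1.189, -2.908, 0.0]
contact_force: [-0.7, -0.4, 0.4]
grip_width: 0.0468
gripper_force: 0.0
clock: 16.92
tcp_pos: [0.6248, 0.0052, 0.3172]
orientation: [-0.345, -3.123, 0.0]
contact_force: [-0.4, -0.2, 0.3]
grip_width: 0.0787
gripper_force: 0.0
(array([ 0.0802, -0.1134,  0.1643]), array([-0.0001, -0.0001, -0.0028]))
```

```bash
python3 -m handwheel '[{"dp":[0.03,-0.042,0],"delta_rot":[0,0,0]},{"dp":[0.06,-0.084,0.02],"delta_rot":[0,0,0]},{"dp":[0.08,-0.113,0.06],"delta_rot":[0,0,0]},{"dp":[0.08,-0.113,0.067],"delta_rot":[0,0,0]},{"dp":[0.08,-0.113,0.067],"delta_rot":[0,0,0]},{"dp":[0.08,-0.113,0.067],"delta_rot":[0,0,0]}]'; python3 - <<'E'
from h import *
np.set_printoptions(precision=4,suppress=True)
print(steps([.5218,-.088,.153])[0])
f=grab('wrist','w5');a=f['img'][120:420,90:470].copy()
c=-.217;xh=np.array([np.cos(c),np.sin(c),0]);yh=np.array([-np.sin(c),np.cos(c),0])
P=np.array([.5218,-.088,.19])
for k in (32,-16):
    for e in (-14,14):
        u,v=proj(f,P+yh*k/1e3+xh*e/1e3);cv2.circle(a,(int(round(u-90)),int(round(v-120))),1,(0,0,255),-1)
cv2.imwrite('pics/w5b.png',cv2.resize(a,None,fx=2,fy=2,interpolation=cv2.INTER_CUBIC))
E
```

```text
clock: 17.73
tcp_pos: [0.5233, -0.0861, 0.2515]
orientation: [0.346, 3.12, 0.001]
contact_force: [-0.6, 0.8, -0.2]
grip_width: 0.0783
gripper_force: 0.0
[ 0.0012 -0.0023  0.0985]
```

View pics/w5b.png

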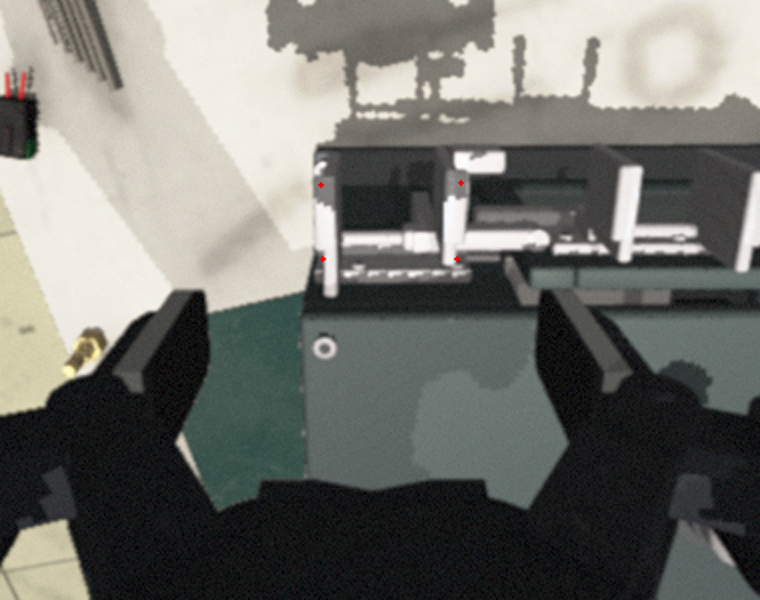

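```bash
python3 - <<'E'
from h import *
np.set_printoptions(precision=4,suppress=True)
T=cam('top0');W=cam('w5');V=cam('w1')
t=(T,170+365/3.7,105+484/3.7);w=(W,90+505/2,120+160/2);v=(V,389/1.4,253/1.4)
c=-.217;xh=np.array([np.cos(c),np.sin(c),0]);yh=np.array([-np.sin(c),np.cos(c),0])
for o in ([t,w],[t,v],[t,w,v]):
    p,r_=tri(o);d=p-[.5218,-.088,.172];print(p,np.max(r_),'cell',d@xh,d@yh,d[2])
E
```

```text
[ 0.5212 -0.031   0.1521] 6.945067279021429e-06 cell -0.012817043906779579 0.05556359308469472 -0.019877906649653748
[ 0.5206 -0.0307  0.1697] 0.001070755889312663 cell -0.013545426575537157 0.0557102512739111 -0.002291605127190205
[ 0.5225 -0.0307  0.1507] 0.001935234853236509 cell -0.011680574127450147 0.05611483687484818 -0.021262992883580717
```

```bash
python3 -m handwheel '[{"dp":[0.001,-0.002,0.03],"delta_rot":[0,0,0]},{"dp":[0.001,-0.002,0.06],"delta_rot":[0,0,0]},{"dp":[0.001,-0.002,0.08],"delta_rot":[0,0,0]},{"dp":[0.001,-0.002,0.093],"delta_rot":[0,0,0]},{"dp":[0.001,-0.002,0.093],"delta_rot":[0,0,0]},{"dp":[0.001,-0.002,0.093],"delta_rot":[0,0,0]}]' && python3 -m handwheel '[{"dp":[0,0,0],"delta_rot":[0,0,0]},{"dp":[0,0,0],"delta_rot":[0,0,0]},{"dp":[0,0,0],"delta_rot":[0,0,0]},{"dp":[0,0,0],"delta_rot":[0,0,0]},{"dp":[0,0,0],"delta_rot":[0,0,0]},{"dp":[0,0,0],"delta_rot":[0,0,0]},{"dp":[0,0,0],"delta_rot":[0,0,0]},{"dp":[0,0,0],"delta_rot":[0,0,0]}]' 0 30
```

```text
clock: 18.52
tcp_pos: [0.5211, -0.0889, 0.1581]
orientation: [0.349, 3.121, -0.0]
contact_force: [-0.0, -0.5, 0.4]
grip_width: 0.0787
gripper_force: 0.0
clock: 19.52
tcp_pos: [0.5221, -0.0881, 0.1597]
orientation: [0.348, 3.118, 0.0]
contact_force: [-2.7, 1.9, 10.4]
grip_width: 0.0365
gripper_force: 31.8
```

```bash
python3 -m handwheel '[{"dp":[0,0,0],"delta_rot":[0,0,0]},{"dp":[0,0,0],"delta_rot":[0,0,0]},{"dp":[0,0,0],"delta_rot":[0,0,0]},{"dp":[0,0,0],"delta_rot":[0,0,0]},{"dp":[0,0,-0.05],"delta_rot":[0,0,0]},{"dp":[0,0,-0.1],"delta_rot":[0,0,0]},{"dp":[0,0,-0.11],"delta_rot":[0,0,0]},{"dp":[0,0,-0.11],"delta_rot":[0,0,0]}]' 0.92 30;  python3 - <<'E'
from h import *
np.set_printoptions(precision=4,suppress=True)
Rw=R.from_euler('z',np.pi-.317)*R.from_rotvec([np.pi,0,0])
print(steps([.538,.036,.27],Rw))
E
```

```text
clock: 20.52
tcp_pos: [0.5204, -0.0894, 0.2675]
orientation: [0.35, 3.121, -0.001]
contact_force: [-0.3, 0.5, -0.2]
grip_width: 0.0786
gripper_force: 0.0
(array([ 0.0106,  0.1261, -0.0025]), array([-0.0005,  0.0011,  0.0936]))
```

```bash
python3 -m handwheel '[{"dp":[0.004,0.045,0],"delta_rot":[0,0,0.04]},{"dp":[0.008,0.09,0],"delta_rot":[0,0,0.08]},{"dp":[0.011,0.126,0],"delta_rot":[0,0,0.096]},{"dp":[0.011,0.126,0],"delta_rot":[0,0,0.096]},{"dp":[0.011,0.126,0],"delta_rot":[0,0,0.096]}]';  python3 - <<'E'
from h import *
f=grab('wrist','w6');a=f['img'][120:420,90:470].copy()
c=-.217;H=np.array([.600,.129,0])
for th,col in((0,(255,0,0)),(.1,(0,0,255))):
  M=R.from_euler('z',c-th)
  for k in (16,-32):
    for e in (-14,14):
        u,v=proj(f,H+M.apply([-.03+e/1e3,-.108+k/1e3,.19]));cv2.circle(a,(int(round(u-90)),int(round(v-120))),1,col,-1)
cv2.imwrite('pics/w6b.png',cv2.resize(a,None,fx=2,fy=2,interpolation=cv2.INTER_CUBIC))
E
```

```text
clock: 21.15
tcp_pos: [0.5368, 0.0352, 0.2658]
orientation: [-0.499, -3.099, 0.002]
contact_force: [0.4, 0.7, -1.0]
grip_width: 0.0787
gripper_force: 0.0
```

View pics/w6b.png

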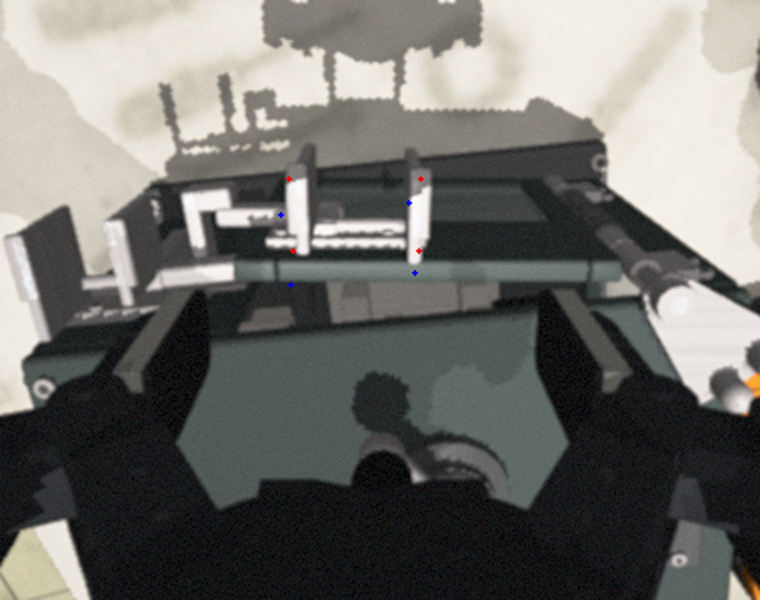

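```bash
python3 - <<'E'
from h import *
np.set_printoptions(precision=4,suppress=True)
Rw=R.from_euler('z',np.pi-.317)*R.from_rotvec([np.pi,0,0])
print(steps([.538,.036,.158],Rw))
p=np.array([-.03,-.108])
for D in np.arange(.1,1.01,.1):
    d=np.array([[np.cos(D),np.sin(D)],[-np.sin(D),np.cos(D)]])@p-p; print(round(D,2),round(-d[0],4),round(d[1],4))
E
```

```text
(array([-0.0008,  0.0017,  0.1081]), array([-0.0014, -0.0018, -0.0033]))
0.1 0.0106 0.0035
0.2 0.0209 0.0081
0.3 0.0306 0.0137
0.4 0.0397 0.0202
0.5 0.0481 0.0276
0.6 0.0557 0.0358
0.7 0.0625 0.0447
0.8 0.0684 0.0543
0.9 0.0732 0.0644
1.0 0.0771 0.0749
```

```bash
python3 -m handwheel '[{"dp":[-0.001,0.001,0.03],"delta_rot":[0,0,0]},{"dp":[-0.001,0.001,0.06],"delta_rot":[0,0,0]},{"dp":[-0.001,0.001,0.09],"delta_rot":[0,0,0]},{"dp":[-0.001,0.001,0.108],"delta_rot":[0,0,0]},{"dp":[-0.001,0.001,0.108],"delta_rot":[0,0,0]},{"dp":[-0.001,0.001,0.108],"delta_rot":[0,0,0]}]' && python3 -m handwheel '[{"dp":[0,0,0],"delta_rot":[0,0,0]},{"dp":[0,0,0],"delta_rot":[0,0,0]},{"dp":[0,0,0],"delta_rot":[0,0,0]},{"dp":[0,0,0],"delta_rot":[0,0,0]},{"dp":[0,0,0],"delta_rot":[0,0,0]},{"dp":[0,0,0],"delta_rot":[0,0,0]},{"dp":[0,0,0],"delta_rot":[0,0,0]},{"dp":[0,0,0],"delta_rot":[0,0,0]}]' 0 45
```

```text
clock: 21.95
tcp_pos: [0.5395, 0.0368, 0.1602]
orientation: [0.499, 3.1, 0.001]
contact_force: [-0.0, 0.1, 0.6]
grip_width: 0.0784
gripper_force: 0.0
clock: 22.95
tcp_pos: [0.5392, 0.0383, 0.1611]
orientation: [0.497, 3.1, 0.002]
contact_force: [-3.9, 1.6, 7.8]
grip_width: 0.0354
gripper_force: 45.4
```

Squeezed (35 mm). Swing the first 0.4 rad.

```bash
python3 -m handwheel '[{"dp":[0.005,0.002,0],"delta_rot":[0,0,0.05]},{"dp":[0.0106,0.0035,0],"delta_rot":[0,0,0.1]},{"dp":[0.0158,0.0057,0],"delta_rot":[0,0,0.15]},{"dp":[0.0209,0.0081,0],"delta_rot":[0,0,0.2]},{"dp":[0.0306,0.0137,0],"delta_rot":[0,0,0.3]},{"dp":[0.0397,0.0202,0],"delta_rot":[0,0,0.4]},{"dp":[0.0397,0.0202,0],"delta_rot":[0,0,0.4]}]' && python3 - <<'E'
from h import *
s=status.get_obs();print(s['joints'],s['contact_force'])
E
```

```text
clock: 23.82
tcp_pos: [0.5083, 0.0687, 0.161]
orientation: [1.103, 2.938, 0.0]
contact_force: [-0.9, -3.0, 7.2]
grip_width: 0.0355
gripper_force: 44.9
[ 0.31861412  0.37793289 -0.69774117  1.97383423  0.3117024   0.89404043
  0.31039991] [-0.91476989 -3.02587726  7.24425359]
```

```bash
python3 -m handwheel '[{"dp":[0.0106,0.0035,0],"delta_rot":[0,0,0.1]},{"dp":[0.0209,0.0081,0],"delta_rot":[0,0,0.2]},{"dp":[0.0306,0.0137,0],"delta_rot":[0,0,0.3]},{"dp":[0.0397,0.0202,0],"delta_rot":[0,0,0.4]},{"dp":[0.0481,0.0276,0],"delta_rot":[0,0,0.5]},{"dp":[0.0557,0.0358,0],"delta_rot":[0,0,0.6]},{"dp":[0.0557,0.0358,0],"delta_rot":[0,0,0.6]}]' && python3 - <<'E'
from h import *
s=status.get_obs();print(s['joints'],s['contact_force'])
E
```

```text
clock: 24.7
tcp_pos: [0.4893, 0.1337, 0.161]
orientation: [1.925, 2.482, 0.003]
contact_force: [-4.7, -1.3, 9.7]
grip_width: 0.0353
gripper_force: 44.3
[ 0.10897349  0.34738598 -0.59656774  1.99037461  0.25169776  0.87419091
 -0.37095595] [-4.71742765 -1.28392016  9.71704325]
```

```bash
python3 -m handwheel '[{"dp":[0.0106,0.0035,0],"delta_rot":[0,0,0.1]},{"dp":[0.0209,0.0081,0],"delta_rot":[0,0,0.2]},{"dp":[0.0306,0.0137,0],"delta_rot":[0,0,0.3]},{"dp":[0.0397,0.0202,0],"delta_rot":[0,0,0.4]},{"dp":[0.0397,0.0202,0],"delta_rot":[0,0,0.4]},{"dp":[0.0397,0.0202,0],"delta_rot":[0,0,0.4]}]' && python3 -m handwheel '[{"dp":[0.0053,0.0016,0],"delta_rot":[0,0,0.05]},{"dp":[0.0106,0.0035,0],"delta_rot":[0,0,0.1]},{"dp":[0.0106,0.0035,0],"delta_rot":[0,0,0.1]},{"dp":[0.0106,0.0035,0],"delta_rot":[0,0,0.1]}]' && python3 - <<'E'
from h import *
s=status.get_obs();print(s['joints'],s['contact_force'],s['moment'])
Rt=R.from_rotvec(s['orientation']).as_matrix();psi=np.arctan2(Rt[1,0],Rt[0,0]);print('theta',(np.pi-.217-psi)%(2*np.pi))
d=s['tcp_pos'][:2]-[.600,.129];print('theta by pos',(np.arctan2(-.108,-.03)-.217-np.arctan2(d[1],d[0])),np.hypot(*d))
E
```

```text
clock: 25.45
tcp_pos: [0.4988, 0.1757, 0.161]
orientation: [2.379, 2.05, 0.0]
contact_force: [-4.4, -3.7, 11.3]
grip_width: 0.0353
gripper_force: 44.6
clock: 25.95
tcp_pos: [0.5034, 0.185, 0.161]
orientation: [2.479, 1.929, -0.002]
contact_force: [-7.0, -4.3, 13.5]
grip_width: 0.0353
gripper_force: 44.7
[-0.06605069  0.37699166 -0.49500777  1.92887403  0.22825356  0.89120213
 -0.92474198] [-7.04266967 -4.31502152 13.47542076] [-0.87102378  1.24967608 -0.25495455]
theta 1.6021763434745198
theta by pos -4.6748610643610125 0.1116180459961135
```

```bash
python3 -m handwheel '[{"dp":[0.003,0.001,0],"delta_rot":[0,0,0.03]},{"dp":[0.005,0.0015,0],"delta_rot":[0,0,0.04]},{"dp":[0.005,0.0015,0],"delta_rot":[0,0,0.04]},{"dp":[0.005,0.0015,0],"delta_rot":[0,0,0.04]}]' && python3 - <<'E'
from h import *
s=status.get_obs();print(s['contact_force'],s['tcp_pos'])
d=s['tcp_pos'][:2]-[.600,.129];print('theta by pos',2*np.pi+(np.arctan2(-.108,-.03)-.217-np.arctan2(d[1],d[0])))
f=grab('top','t9');g=grab('side','s9')
a=f['img'][90:320,110:400];b=g['img'][150:330,180:400]
a=cv2.resize(a,(400,317),interpolation=cv2.INTER_CUBIC);b=cv2.resize(b,(387,317),interpolation=cv2.INTER_CUBIC)
cv2.imwrite('pics/end.png',np.hstack([a,b]))
E
```

```text
clock: 26.45
tcp_pos: [0.5046, 0.1871, 0.1609]
orientation: [2.515, 1.878, -0.01]
contact_force: [-12.5, -11.6, 20.4]
grip_width: 0.0354
gripper_force: 44.4
[-12.53529119 -11.57964229  20.40322386] [0.50457222 0.18714647 0.16087937]
theta by pos 1.6300969416369133
```

View pics/end.png

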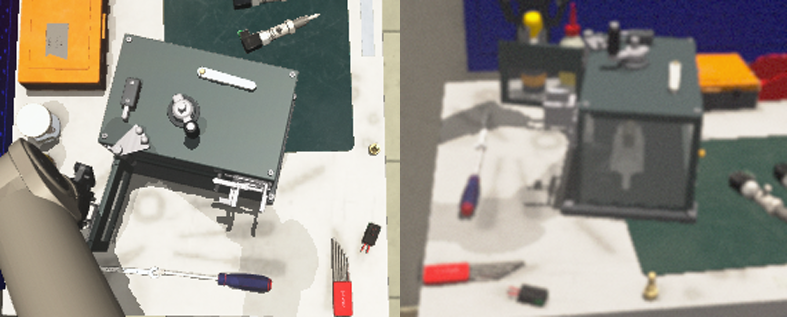

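```bash
python3 -c "
from bench import r
print(r.hand_in())"
```

```text
the job is handed in; nothing more can be done
None
```

I wound the crank anticlockwise about two turns to its stop, released the main and then the safety catch, and handed the job in at about 26 s with the gripper holding the gate wide open at its stop (about 1.6 rad); the grip slipped off the crank handle once and I pushed up to about 70 N against the stop while checking it, and the tools look undisturbed in the last pictures.

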